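Unstack the kitchen canisters onto their trays

TASK

The four storage canisters are stacked in a tower on the stovetop board. Take the tower apart and stand each canister flat in the well of its own tray, the one whose shape and size match it (large square, large round, small square, small round). Keep the canisters upright all the way, and leave the two spice jars at the front of the board standing where they are.

Things in the scene. Friction and masses are not known exactly. Their poses are not given: they have to be found in the camera images.
- large_square: The large square storage canister: steel body, flat light-wood lid (the lid does not come off), straight square sides, 66 x 66 mm, 52 mm high, 0.05 to 0.4 kg. At the start it stands on the board at the bottom of the stack. Origin: centre of its underside; z up; x and y square to its sides.
- large_round: The large round storage canister: steel body, flat light-wood lid (the lid does not come off), straight round sides, 60 mm diameter, 46 mm high, 0.05 to 0.4 kg. At the start it stands on the large square canister. Origin: centre of its underside; z up along its axis.
- small_square: The small square storage canister: steel body, flat light-wood lid (the lid does not come off), straight square sides, 40 x 40 mm, 46 mm high, 0.05 to 0.4 kg. At the start it stands on the large round canister. Origin: centre of its underside; z up; x and y square to its sides.
- small_round: The small round storage canister: steel body, flat light-wood lid (the lid does not come off), straight round sides, 34 mm diameter, 44 mm high, 0.05 to 0.4 kg. At the start it stands on the small square canister, at the top of the stack. Origin: centre of its underside; z up along its axis.
- tray_large_square: Low dark-wood square tray with a cork floor, fixed on the board, the place of the large square canister: well 82 x 82 mm (8 mm of room all round the canister), outside 94 x 94 mm, rim 10 mm above its underside, well floor 4 mm above its underside. Origin: centre of its underside, on the board, whose top is 22 mm above the worktop; x and y square to its sides; it may be turned.
- tray_large_round: Low dark-wood round tray with a cork floor, fixed on the board, the place of the large round canister: round well 76 mm diameter (8 mm of room all round the canister), outer diameter 88 mm, rim 10 mm above its underside, well floor 4 mm above its underside. Origin: centre of its underside, on the board, whose top is 22 mm above the worktop.
- tray_small_square: Low dark-wood square tray with a cork floor, fixed on the board, the place of the small square canister: well 56 x 56 mm (8 mm of room all round the canister), outside 68 x 68 mm, rim 10 mm above its underside, well floor 4 mm above its underside. Origin: centre of its underside, on the board, whose top is 22 mm above the worktop; x and y square to its sides; it may be turned.
- tray_small_round: Low dark-wood round tray with a cork floor, fixed on the board, the place of the small round canister: round well 50 mm diameter (8 mm of room all round the canister), outer diameter 62 mm, rim 10 mm above its underside, well floor 4 mm above its underside. Origin: centre of its underside, on the board, whose top is 22 mm above the worktop.
- jar_left: Bystander: slim glass spice jar with a black cap, 38 mm diameter, 96 mm high, standing on the board near its front edge to the left of the middle. Origin: centre of its underside.
- jar_right: Bystander: labelled glass spice jar with a black cap, 46 mm diameter, 102 mm high, standing on the board near its front edge to the right of the middle. Origin: centre of its underside.

How it is judged:
By the outcome, as a careful person would: the job done as asked, in the order asked, and still so for the second after the job is handed in, with the robot touching nothing.
It also fails if it takes over 102 s, if anything falls off the work surface, if the arm or the gripper's body presses on something with over 40 N, if the wrist force passes 120 N, or if a joint passes its speed limit or range.

ROBOT

A 6-joint arm with a two-finger parallel gripper is mounted at the origin on a cart in front of the work surface, level with it; the furniture and walls round the work are solid. World frame = base frame: x ahead of the robot, y to its left, z up, the work surface at z = 0. Lengths are in m, angles in rad, forces in N, time in s.
With the tool pointing down it reaches from about 0.35 to 0.775 m from the base axis. Payload 7.3 kg.
Tool frame: the origin (TCP) lies on the centre line of the jaws, within the pads' length; the fingertips stand 17 mm ahead of it and the grasp point (between the pads) lies 2 mm behind it (robot.tip_extent is the distance from the TCP to the fingertips, in m); z points along the fingers, y is the line along which they close (so a half turn about z gives the same grasp; the last joint's range is limited). The gripper opens to 92 mm and grips with 3 to 60 N. Pads are 19 mm wide; open, the fingers measure 130 mm over their backs; the gripper's body (75 mm by 190 mm) begins 47 mm behind the grasp point.
Start: joints at [1.143, 0.342, 1.524, -0, 1.275, -0.146], TCP at [0.146, 0.504, 0.244] pointing down, gripper open.
Joint ranges: [-2.53, 2.53], [-0.77, 2.02], [0.04, 2.7], [-1, 4.14], [0.28, 2.66], [-3.11, 3.11]. Speed limits (rad/s): [2.57, 2.57, 3.14, 3.14, 3.14, 3.14].

INTERFACE

Orientations are given as [roll, pitch, yaw] about the fixed x, y, z axes, in that order (R = Rz(yaw) Ry(pitch) Rx(roll)).
In Python, from cell import robot gives the robot as it stands.
- The arm moves only by the tool step_arm, never from a script. Its argument "motion" is a list of rows, each a list of 2 entries, a list of its own where there are three numbers: the shift along the tool's x, y, z in units of 60 mm (1.0 is 60 mm), then the turn about the tool's z in rad. In form: [[[x, y, z], spin], ...]. A call has 1 to 10 rows; each row is the pose to reach, as a shift and turn from the pose commanded when the call began, along the tool's axes at that moment; what a row does not reach only later rows make up. A row lasts 1/8 s, in which the tool goes at most 62.5 mm and 10.7 degrees, less where a joint would pass 70% of its speed; a pose out of reach is approached as far as the arm can. A call with a gripper value outside its range is refused whole. "hand" is the closure in counts, from 0 (fully open) to 255 (shut), set as the call begins (left out, the last holds). The fingers move at their own pace and stop on an object; "squeeze" is the grip in N (left out, the last holds). Time passes only in rows, so rows that repeat a pose let the fingers close. It gives the time, the measured TCP pose, the force, the opening and the grip force at its end, in the units of the state.
- robot.observe(): the state, without advancing time (a new reading comes with each control period).
- robot.read_camera(name): name is "side" or "top"; returns a dict with "pixels" (384x512x3 uint8, red, green, blue), "intrinsics" (3x3 intrinsics, pixels), "xyz" and "rotation" of the camera in the world. Camera axes: x right, y up, looking along -z (the intrinsics and any distortion apply to the point x, -y, -z); pixel columns grow to the right and rows downward; lengths in m; the calibration is good to about 2 mm. A picture is of the moment at which its call begins. There is no depth.
- robot.hand_in(): hands the job in; it is judged then, once.
The state is a dict: "time": time; "qpos": joint angles; "qvel": joint speeds; "joint_efforts": joint torques, N m; "tool_pos": TCP position; "tool_rot": TCP orientation; "contact_force": force on the tool from outside, world axes, zero at the start; "torque": the same for the moment, N m; "opening": finger opening in m; "grip_force": force on a finger pad.
Only numpy, scipy, OpenCV 4.12 (cv2) and the standard library are available. Lean on these libraries where they do the work, as an engineer would, in place of code of your own. Each camera call takes 0.05 s, during which the arm holds its last target. There are 200 camera calls.

## Working session

There is one attempt and no reset: what is moved stays moved. The work goes in short steps, Python scripts to look and compute and a tool call to move; the robot and the scene stay as the last step left them, time stands still between calls to the robot, and variables do not carry over. Pictures are saved under pics/ and viewed, at most 14 in all, crops included, and the job is handed in when it is done.

Besides the shell and the picture viewer there is one more tool, called in YAML: its name, and indented under it one key for each argument. step_arm: Moves the arm, as the interface text tells. Its arguments: {"type":"object","properties":{"motion":{"type":"array"},"hand":{"type":"number"},"squeeze":{"type":"number"}},"required":["motion"]}

```bash
mkdir -p pics
python3 - <<'E'
from cell import robot
import cv2
for n in("top","side"):
    c=robot.read_camera(n); cv2.imwrite(f"pics/{n}0.png",c["pixels"][:,:,::-1]); print(n,c["intrinsics"],c["xyz"],c["rotation"],[k for k in c])
print(robot.observe())
E
```

```text
top [[368.47586359   0.         251.62551249]
 [  0.         368.47586359 189.20880457]
 [  0.           0.           1.        ]] [ 0.33025473 -0.02904746  1.16639093] [ 0.1144411   0.01214667 -1.59748538] ['pixels', 'intrinsics', 'xyz', 'rotation']
side [[390.59951365   0.         248.8963973 ]
 [  0.         390.59951365 192.99340464]
 [  0.           0.           1.        ]] [ 0.47266467 -0.82460355  0.70316464] [9.40358023e-01 9.20799879e-03 2.62221899e-04] ['pixels', 'intrinsics', 'xyz', 'rotation']
{'time': 0.1, 'qpos': array([ 1.14295081e+00,  3.42643401e-01,  1.52492029e+00, -2.31484820e-05,
        1.27540302e+00, -1.45982286e-01]), 'qvel': array([-0.00063122, -0.00123221, -0.00081281, -0.00100961, -0.00123416,
        0.00121336]), 'joint_efforts': array([-2.19267258e-05, -4.32003808e+01, -2.44695354e+01,  7.18491711e-02,
        5.25767764e-02, -4.33873311e-05]), 'tool_pos': array([0.14585941, 0.50397553, 0.24311987]), 'tool_rot': array([-3.14022999e+00, -1.77975767e-04,  2.85973606e+00]), 'contact_force': array([ 1.07887815,  0.17658051, -0.34839218]), 'torque': array([ 0.01892826, -0.01552009,  0.03446651]), 'grip_force': 0.0, 'opening': 0.09151876355405263}
```

View pics/top0.png

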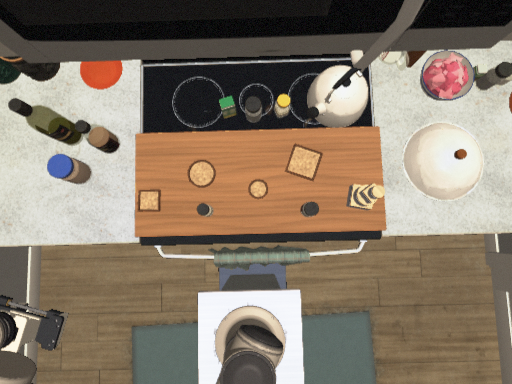

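View pics/side0.png

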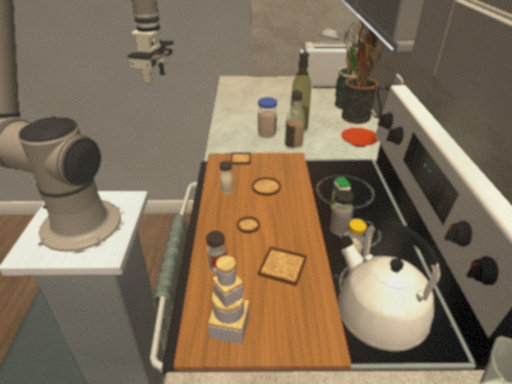

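The top view shows the tower at about (366,194), the trays at (149,201) small square, (202,173) large round, (258,188) small round and (304,162) large square, and the jars at (205,210) and (310,209). In the side view the tower is at about (228,300).

```bash
cat > h.py <<'E'
from cell import robot
import cv2, numpy as np
from scipy.spatial.transform import Rotation as R
def cam(n):
    c=robot.read_camera(n); c["R"]=R.from_euler("xyz",c["rotation"]).as_matrix(); return c
def ray(c,uv,z):
    K=c["intrinsics"]; uv=np.atleast_2d(np.asarray(uv,float))
    d=np.c_[(uv[:,0]-K[0,2])/K[0,0],-(uv[:,1]-K[1,2])/K[1,1],-np.ones(len(uv))]@c["R"].T
    return (c["xyz"]+d*((z-c["xyz"][2])/d[:,2])[:,None])[:,:2]
def proj(c,p):
    q=(np.asarray(p)-c["xyz"])@c["R"]; K=c["intrinsics"]
    return np.array([K[0,2]-K[0,0]*q[0]/q[2],K[1,2]+K[1,1]*q[1]/q[2]])
def lids(c,lo=(12,40,170),hi=(26,150,255)):
    return cv2.inRange(cv2.cvtColor(c["pixels"],cv2.COLOR_RGB2HSV),lo,hi)
def save(n,im,box=None,s=1):
    if box: im=im[box[1]:box[3],box[0]:box[2]]
    cv2.imwrite(f"pics/{n}.png",cv2.resize(im,None,fx=s,fy=s,interpolation=cv2.INTER_CUBIC)[:,:,::-1])
E
python3 - <<'E'
from h import *
t=cam("top"); s=cam("side")
H=lambda c,p:cv2.cvtColor(c["pixels"],cv2.COLOR_RGB2HSV)[p[1],p[0]]
print("cork",[H(t,p) for p in((149,201),(202,173),(258,188),(304,162))],"wood",H(t,(240,150)),"lids",[H(t,p) for p in((376,191),(355,205))])
print("side lids",[H(s,p) for p in((228,263),(220,305),(240,320),(285,265))])
a=t["pixels"][176:216,340:392]; b=s["pixels"][248:348,200:256]
a=cv2.resize(a,None,fx=8,fy=8,interpolation=cv2.INTER_CUBIC); b=cv2.resize(b,None,fx=5.5,fy=5.5,interpolation=cv2.INTER_CUBIC)
im=np.zeros((550,a.shape[1]+b.shape[1],3),np.uint8); im[:a.shape[0],:a.shape[1]]=a; im[:b.shape[0],a.shape[1]:]=b
print(a.shape,b.shape); save("tower",im)
# cork wells
m=lids(t,(10,60,130),(22,175,255)); m[:140]=0;m[:,:136]=0
for k in cv2.findContours(m,cv2.RETR_EXTERNAL,cv2.CHAIN_APPROX_NONE)[0]:
    if cv2.contourArea(k)<60: continue
    w=ray(t,k[:,0],0.026).astype(np.float32)
    print(cv2.contourArea(k),cv2.minAreaRect(k)[0],"rect",cv2.minAreaRect(w),"circ",cv2.minEnclosingCircle(w))
E
```

```text
cork [array([ 17, 113, 234], dtype=uint8), array([ 16, 115, 223], dtype=uint8), array([ 17, 113, 231], dtype=uint8), array([ 16, 117, 222], dtype=uint8)] wood [ 13 137 199] lids [array([ 22,  78, 246], dtype=uint8), array([ 21,  87, 240], dtype=uint8)]
side lids [array([ 20, 131, 226], dtype=uint8), array([ 21, 124, 235], dtype=uint8), array([ 19, 131, 222], dtype=uint8), array([ 17, 151, 224], dtype=uint8)]
(320, 416, 3) (550, 308, 3)
64.0 (492.0, 380.5) rect ((-0.11970321834087372, -0.7048054337501526), (0.05256595462560654, 0.013860572129487991), 88.74054718017578) circ ((-0.12109427899122238, -0.7047748565673828), 0.02652849070727825)
921.5 (429.0, 372.5) rect ((-0.09337809681892395, -0.5243409872055054), (0.28875046968460083, 0.05856490880250931), 88.74054718017578) circ ((-0.08923760056495667, -0.5244320631027222), 0.14663814008235931)
124.5 (491.0, 367.5) rect ((-0.08350267261266708, -0.705312967300415), (0.05231524631381035, 0.036313701421022415), 88.7251968383789) circ ((-0.0835253894329071, -0.7067326307296753), 0.02989121899008751)
628.5 (443.0, 350.0) rect ((-0.0312134157
[... 2838 characters left out ...]
8545355796814), 0.2605655789375305)
92.5 (377.24761962890625, 240.2755584716797) rect ((0.2939198613166809, -0.39776891469955444), (0.024359744042158127, 0.10189969837665558), 11.432989120483398) circ ((0.28417474031448364, -0.39973971247673035), 0.05109895020723343)
655.0 (439.8917541503906, 240.9275360107422) rect ((0.28702110052108765, -0.587172269821167), (0.04041454568505287, 0.26591235399246216), 0.20617829263210297) circ ((0.28602176904678345, -0.587557852268219), 0.13350825011730194)
22872.0 (261.0, 188.0) rect ((0.4769083857536316, -0.0424458384513855), (0.7735727429389954, 0.30432018637657166), 89.97099304199219) circ ((0.47987061738967896, -0.0414663702249527), 0.4137495458126068)
```

View pics/tower.png

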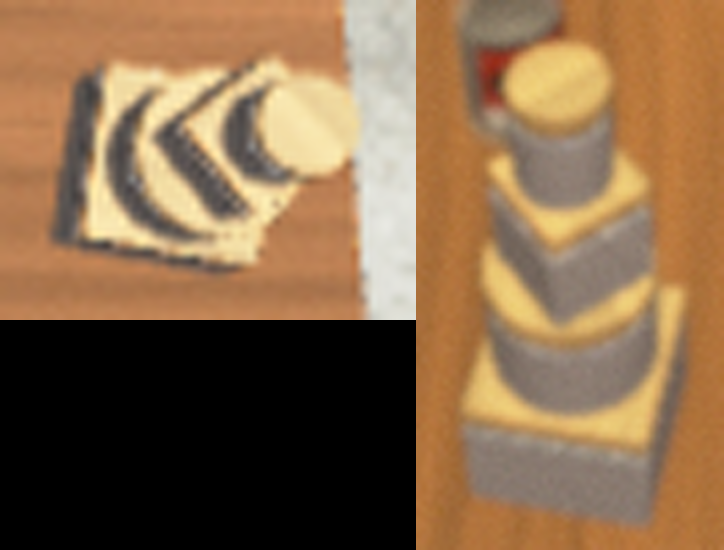

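The tower crop shows the small round lid at about (378.5,191.5) in the top view, with the lower lids partly hidden and stepping left. The small square is turned about 45°, and the large square sits slightly turned at the bottom.

Run:
```python
from h import *
t=cam("top"); s=cam("side")
def rims(c,rois):
    hsv=cv2.cvtColor(c["pixels"],cv2.COLOR_RGB2HSV)
    for n,(u,v,r) in rois.items():
        m=(hsv[v-r:v+r,u-r:u+r,2]<150).astype(np.uint8)
        ks=[k for k in cv2.findContours(m,cv2.RETR_EXTERNAL,cv2.CHAIN_APPROX_NONE)[0]]
        k=max(ks,key=len); k=k[:,0]+[u-r,v-r]
        w=ray(c,k,0.032).astype(np.float32)
        h=cv2.convexHull(w); M=cv2.moments(h)
        print(n,"rect",np.round(np.r_[cv2.minAreaRect(w)[0],cv2.minAreaRect(w)[1]],4),round(cv2.minAreaRect(w)[2],1),"hullc",round(M["m10"]/M["m00"],4),round(M["m01"]/M["m00"],4))
rims(t,dict(ss=(149,201,16),lr=(202,173,19),sr=(258,188,14),ls=(304,162,24),jl=(205,210,11),jr=(310,209,12)))
print("side");rims(s,dict(ss=(241,158,13),lr=(266,186,19),sr=(248,225,15),ls=(283,265,30)))
print("SR top",ray(t,(378.3,191.4),0.21)); 
m=lids(s,(17,90,190),(24,150,255))[245:285,205:250]; ys,xs=np.nonzero(m); print(xs.min()+205,xs.max()+205,ys.min()+245)
print("SR side",ray(s,(200+(558-416)/5.5-.4,248+80/5.5-.4),0.21))
m=lids(t,(17,50,215),(30,115,255))[170:220,340:392]
for k in cv2.findContours(m,cv2.RETR_EXTERNAL,cv2.CHAIN_APPROX_NONE)[0]: print(len(k),cv2.boundingRect(k))
```

```text
ss rect [0.4364 0.3011 0.0722 0.0684] 88.4 hullc 0.4358 0.3005
lr rect [0.5149 0.1378 0.0877 0.0852] 88.4 hullc 0.5155 0.1374
sr rect [ 0.4628 -0.037   0.0589  0.0593] 88.4 hullc 0.4627 -0.0377
ls rect [ 0.5427 -0.1829  0.0952  0.0966] 69.6 hullc 0.5427 -0.1828
jl rect [0.4012 0.1295 0.05   0.037 ] 62.1 hullc 0.4018 0.1292
jr rect [ 0.3948 -0.1935  0.0555  0.0431] 88.4 hullc 0.3949 -0.1941
side
ss rect [0.4335 0.2758 0.1125 0.0726] 89.9 hullc 0.4322 0.2814
lr rect [0.5162 0.1314 0.0936 0.0873] 89.2 hullc 0.5167 0.1311
sr rect [ 0.4625 -0.0442  0.0682  0.0607] 89.4 hullc 0.4635 -0.0442
ls rect [ 0.5438 -0.1885  0.1033  0.0976] 69.5 hullc 0.5441 -0.1888
SR top [[ 0.42548184 -0.34947689]]
213 242 256
SR side [[ 0.42749699 -0.35066638]]
220 (11, 14, 34, 25)
```

```bash
cat >> h.py <<'E'
def go(*wps):
    """units from the present pose to waypoints (x,y,z,yaw)"""
    o=robot.observe(); Rm=R.from_euler("xyz",o["tool_rot"]).as_matrix(); y0=o["tool_rot"][2]
    print("t %.1f"%o["time"],o["tool_pos"].round(4),"yaw %.3f"%y0,"F",o["contact_force"].round(1),"open %.4f grip %.1f"%(o["opening"],o["grip_force"]))
    for w in wps:
        d=(Rm.T@(np.array(w[:3])-o["tool_pos"]))/0.06
        s=-(w[3]-y0); s=(s+np.pi)%(2*np.pi)-np.pi
        print(w,"->",d.round(3),"spin",round(s,3))
E
python3 - <<'E'
from h import *
P=3.1416
go((.42,.2,.30,P),(.47,-.05,.30,P),(.427,-.350,.27,P),(.427,-.350,.202,P))
t=cam("top")
print("jars",ray(t,(204,210),.118),ray(t,(310,209),.124))
E
```

```text
t 0.3 [0.1459 0.5042 0.2435] yaw 2.860 F [ 0.1 -0.5 -0.3] open 0.0918 grip 0.0
(0.42, 0.2, 0.3, 3.1416) -> [-5.797 -3.6   -0.94 ] spin -0.282
(0.47, -0.05, 0.3, 3.1416) -> [-7.757 -7.371 -0.939] spin -0.282
(0.427, -0.35, 0.27, 3.1416) -> [ -8.459 -12.373  -0.437] spin -0.282
(0.427, -0.35, 0.202, 3.1416) -> [ -8.459 -12.372   0.697] spin -0.282
jars [[0.39525075 0.11775641]] [[ 0.38948848 -0.18293215]]
```

step_arm:
  motion:
    - [[-5.8,-3.6,-0.94],-0.28]
    - [[-5.8,-3.6,-0.94],-0.28]
    - [[-5.8,-3.6,-0.94],-0.28]
    - [[-5.8,-3.6,-0.94],-0.28]
    - [[-5.8,-3.6,-0.94],-0.28]
    - [[-5.8,-3.6,-0.94],-0.28]
    - [[-5.8,-3.6,-0.94],-0.28]
    - [[-7.76,-7.37,-0.94],-0.28]
    - [[-7.76,-7.37,-0.94],-0.28]
    - [[-7.76,-7.37,-0.94],-0.28]
  hand: 0

```text
time: 1.6
tool_pos: [0.4571, 0.0143, 0.3003]
tool_rot: [3.141, 0.001, 3.14]
contact_force: [2.0, 1.2, 0.2]
opening: 0.0918
grip_force: 0.0
```

Run:
```python
from h import *
P=3.1416
go((.427,-.350,.27,P),(.427,-.350,.204,P))
```

```text
t 1.6 [0.4571 0.0143 0.3003] yaw 3.140 F [2.  1.2 0.2] open 0.0918 grip 0.0
(0.427, -0.35, 0.27, 3.1416) -> [ 0.492 -6.072  0.503] spin -0.002
(0.427, -0.35, 0.204, 3.1416) -> [ 0.493 -6.072  1.603] spin -0.002
```

step_arm:
  motion:
    - [[0.49,-6.0,0.3],0]
    - [[0.49,-6.0,0.3],0]
    - [[0.49,-6.0,0.3],0]
    - [[0.49,-6.0,0.3],0]
    - [[0.49,-6.0,0.3],0]
    - [[0.49,-6.0,0.3],0]
    - [[0.49,-6.0,0.3],0]
    - [[0.49,-6.0,0.3],0]
    - [[0.49,-6.0,0.3],0]
    - [[0.49,-6.0,0.3],0]

```text
time: 2.85
tool_pos: [0.4274, -0.3427, 0.2825]
tool_rot: [-3.141, 0.0, 3.141]
contact_force: [0.1, -0.1, -0.2]
opening: 0.0918
grip_force: 0.0
```

Run:
```python
from h import *
P=3.1416
go((.427,-.350,.204,P))
s=cam("side"); t=cam("top")
a=cv2.resize(s["pixels"][190:350,170:300],None,fx=3.5,fy=3.5,interpolation=cv2.INTER_CUBIC); b=cv2.resize(t["pixels"][150:230,320:412],None,fx=3.7,fy=3.7,interpolation=cv2.INTER_CUBIC)
im=np.zeros((560,455+b.shape[1],3),np.uint8); im[:a.shape[0],:455]=a; im[:b.shape[0],455:]=b; save("a1",im)
```

```text
t 2.9 [ 0.4274 -0.3427  0.2825] yaw 3.141 F [ 0.1 -0.1 -0.2] open 0.0918 grip 0.0
(0.427, -0.35, 0.204, 3.1416) -> [ 0.006 -0.122  1.309] spin -0.0
```

View pics/a1.png

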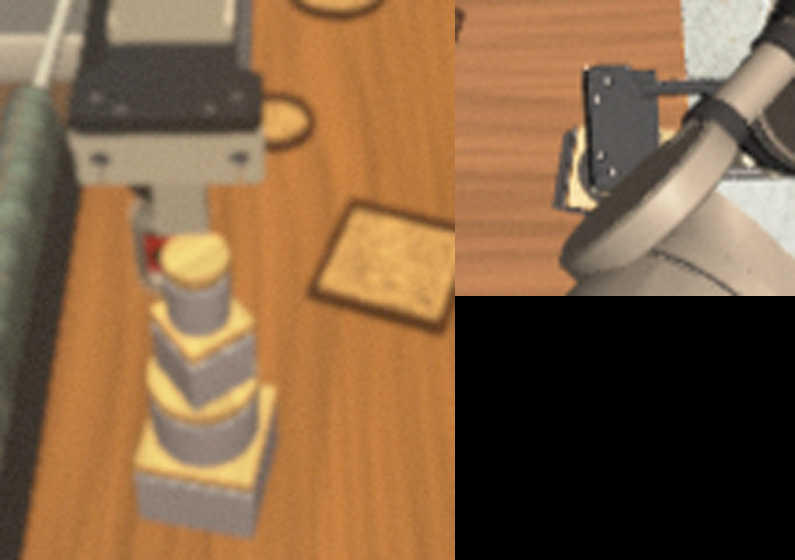

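The side crop shows the gripper body above the tower, with a finger ending around crop (180,235), behind or just above the small round lid. I'll project the expected fingertip pixels to check this.

Run:
```python
from h import *
s=cam("side")
for n,p in dict(near=(.4274,-.389,.2655),far=(.4274,-.297,.2655),lid=(.427,-.35,.21),nearL=(.4179,-.389,.2655)).items():
    q=proj(s,p); print(n,q,(q-[170,190])*3.5)
```

```text
near [222.57197122 255.1307356 ] [184.00189927 227.95757461]
far [225.44402177 217.43282678] [194.05407618  96.01489374]
lid [225.1492565  261.86452167] [193.02239774 251.52582586]
nearL [216.49310092 255.16957202] [162.72585321 228.09350206]
```

step_arm:
  motion:
    - [[0,-0.13,0.5],0]
    - [[0,-0.13,1.0],0]
    - [[0,-0.13,1.4],0]
    - [[0,-0.13,1.4],0]
    - [[0,-0.13,1.4],0]

```text
time: 3.62
tool_pos: [0.4274, -0.3518, 0.1992]
tool_rot: [-3.14, 0.001, 3.14]
contact_force: [0.5, -0.1, 0.7]
opening: 0.0915
grip_force: 0.0
```

step_arm:
  motion:
    - [[0,0,0],0]
    - [[0,0,0],0]
    - [[0,0,0],0]
    - [[0,0,0],0]
    - [[0,0,0],0]
    - [[0,0,0],0]
    - [[0,0,0],0]
    - [[0,0,0],0]
  hand: 255
  squeeze: 12

```text
time: 4.62
tool_pos: [0.4269, -0.3515, 0.198]
tool_rot: [3.141, -0.0, 3.14]
contact_force: [-0.6, 0.3, -0.0]
opening: 0.0337
grip_force: 12.0
```

step_arm:
  motion:
    - [[0,0,-0.2],0]
    - [[0,0,-0.6],0]
    - [[0,0,-1.2],0]
    - [[-0.1,0.8,-1.2],0]
    - [[-0.2,1.6,-1.2],0]
    - [[-0.3,2.4,-1.2],0]
    - [[-0.4,3.2,-1.2],0]
    - [[-0.5,4.0,-1.2],0]
    - [[-0.6,4.8,-1.2],0]
    - [[-0.6,5.2,-1.2],0]

```text
time: 5.88
tool_pos: [0.4637, -0.0375, 0.271]
tool_rot: [3.142, 0.001, -3.141]
contact_force: [-0.3, -0.7, -1.1]
opening: 0.034
grip_force: 12.0
```

step_arm:
  motion:
    - [[0,0,0],0]
    - [[0,0,0],0]
    - [[0,0,0.7],0]
    - [[0,0,1.4],0]
    - [[0,0,2.1],0]
    - [[0,0,2.8],0]
    - [[0,0,3.2],0]
    - [[0,0,3.2],0]
    - [[0,0,3.2],0]

```text
time: 7.0
tool_pos: [0.4643, -0.0405, 0.079]
tool_rot: [-3.141, 0.002, 3.139]
contact_force: [0.4, 1.0, -0.5]
opening: 0.0336
grip_force: 12.0
```

Run:
```python
from h import *
go((.463,-.039,.059,3.1416))
```

```text
t 7.0 [ 0.4643 -0.0405  0.079 ] yaw 3.139 F [ 0.4  1.  -0.5] open 0.0336 grip 12.0
(0.463, -0.039, 0.059, 3.1416) -> [0.022 0.024 0.334] spin -0.003
```

step_arm:
  motion:
    - [[0,0.02,0.15],0]
    - [[0,0.02,0.3],0]
    - [[0,0.02,0.34],0]
    - [[0,0.02,0.34],0]
    - [[0,0.02,0.34],0]

```text
time: 7.62
tool_pos: [0.4633, -0.0382, 0.0578]
tool_rot: [3.141, -0.0, 3.14]
contact_force: [-2.2, 1.1, 3.0]
opening: 0.0336
grip_force: 12.0
```

Run:
```python
from h import *
go()
s=cam("side"); t=cam("top")
a=cv2.resize(s["pixels"][190:350,190:300],None,fx=3.5,fy=3.5,interpolation=cv2.INTER_CUBIC); b=cv2.resize(t["pixels"][172:220,340:392],None,fx=7.5,fy=7.5,interpolation=cv2.INTER_CUBIC)
im=np.zeros((560,385+b.shape[1],3),np.uint8); im[:a.shape[0],:385]=a; im[:b.shape[0],385:]=b; save("a2",im)
```

```text
t 7.6 [ 0.4633 -0.0382  0.0578] yaw 3.140 F [-2.2  1.1  3. ] open 0.0336 grip 12.0
```

View pics/a2.png

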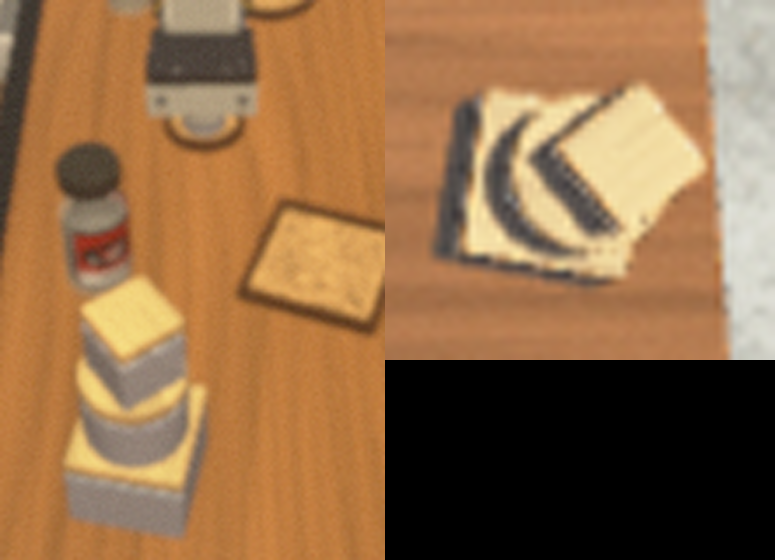

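The small round canister is in its tray with 3 N of contact. The small square lid is now fully visible: top-crop corners at (553,152), (643,84), (706,160) and (620,235).

step_arm:
  motion:
    - [[0,0,0],0]
    - [[0,0,0],0]
    - [[0,0,0],0]
    - [[0,0,0],0]
    - [[0,0,0],0]
    - [[0,0,-0.5],0]
    - [[0,0,-1.5],0]
    - [[0,0,-2.5],0]
    - [[0,0,-2.8],0]
    - [[0,0,-2.8],0]
  hand: 0

```text
time: 8.98
tool_pos: [0.4641, -0.0385, 0.227]
tool_rot: [-3.141, 0.003, 3.14]
contact_force: [0.0, -1.0, -1.2]
opening: 0.0917
grip_force: 0.0
```

Run:
```python
from h import *
t=cam("top"); s=cam("side")
def rep(c,crop,off,sc,o,z):
    uv=(np.array(crop,float)-off)/sc+o-0.4; w=ray(c,uv,z); e=np.roll(w,-1,0)-w
    print("c",w.mean(0).round(4),"len",np.linalg.norm(e,axis=1).round(4),"dir",np.degrees(np.arctan2(e[:,1],e[:,0])).round(1)%90)
    return w.mean(0)
rep(t,[(553,152),(643,84),(706,160),(620,235)],(385,0),7.5,(340,172),.166)
rep(s,[(80,315),(138,277),(185,320),(130,362)],(0,0),3.5,(190,190),.166)
m=lids(t,(17,50,215),(30,115,255))
for r in((172,220,340,392),): 
    k=max(cv2.findContours(m[r[0]:r[1],r[2]:r[3]],0,1)[0],key=len); print(len(k))
go()
```

```text
c [ 0.427  -0.3478] len [0.0417 0.0353 0.042  0.038 ] dir [35.  36.4 38.8 35.9]
c [ 0.4297 -0.353 ] len [0.0386 0.0388 0.0378 0.0407] dir [42.1 40.4 44.9 41.6]
181
t 9.1 [ 0.4629 -0.0383  0.2247] yaw 3.140 F [-0.1  1.  -0.1] open 0.0923 grip 0.0
```

Run:
```python
from h import *
go((.428,-.350,.21,2.25),(.428,-.350,.152,2.25))
```

```text
t 9.1 [ 0.4629 -0.0383  0.2247] yaw 3.140 F [-0.1  1.  -0.1] open 0.0923 grip 0.0
(0.428, -0.35, 0.21, 2.25) -> [ 0.572 -5.197  0.243] spin 0.89
(0.428, -0.35, 0.152, 2.25) -> [ 0.57  -5.197  1.21 ] spin 0.89
```

step_arm:
  motion:
    - [[0.57,-5.2,0.24],0.89]
    - [[0.57,-5.2,0.24],0.89]
    - [[0.57,-5.2,0.24],0.89]
    - [[0.57,-5.2,0.24],0.89]
    - [[0.57,-5.2,0.24],0.89]
    - [[0.57,-5.2,0.24],0.89]
    - [[0.57,-5.2,0.24],0.89]
    - [[0.57,-5.2,0.24],0.89]
    - [[0.57,-5.2,0.7],0.89]
    - [[0.57,-5.2,1.22],0.89]

```text
time: 10.32
tool_pos: [0.4295, -0.3491, 0.1525]
tool_rot: [3.141, 0.002, 2.252]
contact_force: [0.3, -0.3, 0.3]
opening: 0.092
grip_force: 0.0
```

step_arm:
  motion:
    - [[0,0,0],0]
    - [[0,0,0],0]

```text
time: 10.58
tool_pos: [0.4295, -0.3501, 0.1537]
tool_rot: [3.141, 0.002, 2.251]
contact_force: [-0.6, -0.2, -0.5]
opening: 0.092
grip_force: 0.0
```

Run:
```python
from h import *
go((.428,-.350,.152,2.25))
```

```text
t 10.6 [ 0.4295 -0.3501  0.1537] yaw 2.251 F [-0.6 -0.2 -0.5] open 0.0920 grip 0.0
(0.428, -0.35, 0.152, 2.25) -> [ 0.017 -0.018  0.029] spin 0.001
```

step_arm:
  motion:
    - [[0,0,0],0]
    - [[0,0,0],0]
    - [[0,0,0],0]
    - [[0,0,0],0]
    - [[0,0,0],0]
    - [[0,0,0],0]
    - [[0,0,0],0]
    - [[0,0,0],0]
  hand: 255
  squeeze: 12

```text
time: 11.58
tool_pos: [0.4287, -0.3503, 0.1525]
tool_rot: [3.142, -0.0, 2.25]
contact_force: [-0.5, -0.8, 1.0]
opening: 0.0406
grip_force: 11.7
```

step_arm:
  motion:
    - [[0,0,-0.2],0]
    - [[0,0,-0.5],0]
    - [[0,0,-1.0],0]
    - [[0,0,-1.6],0]
    - [[0,0,-1.6],0]

```text
time: 12.2
tool_pos: [0.4298, -0.3514, 0.2521]
tool_rot: [3.141, 0.007, 2.25]
contact_force: [-1.0, 0.8, -1.0]
opening: 0.0405
grip_force: 11.8
```

Run:
```python
from h import *
go((.47,-.05,.25,1.571),(.436,.300,.25,1.571))
s=cam("side"); save("a3",s["pixels"],(170,150,330,360),2.8)
```

```text
t 12.2 [ 0.4298 -0.3514  0.2521] yaw 2.250 F [-1.   0.8 -1. ] open 0.0405 grip 11.8
(0.47, -0.05, 0.25, 1.571) -> [3.487 3.676 0.014] spin 0.679
(0.436, 0.3, 0.25, 1.571) -> [ 8.382  6.899 -0.018] spin 0.679
```

View pics/a3.png

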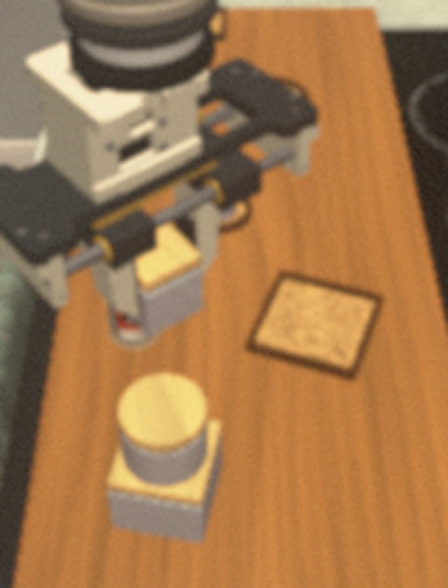

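The small square is held level between the fingers. The large round and large square are undisturbed below it.

step_arm:
  motion:
    - [[1.0,1.05,0],0.17]
    - [[2.0,2.1,0],0.34]
    - [[3.0,3.1,0],0.5]
    - [[3.49,3.68,0],0.6]
    - [[4.2,4.15,0],0.68]
    - [[5.0,4.68,0],0.68]
    - [[5.8,5.2,0],0.68]
    - [[6.6,5.73,0],0.68]
    - [[7.4,6.25,0],0.68]
    - [[8.2,6.78,0],0.68]

```text
time: 13.5
tool_pos: [0.4369, 0.2726, 0.2475]
tool_rot: [-3.14, 0.001, 1.57]
contact_force: [1.0, 0.6, -0.7]
opening: 0.0406
grip_force: 11.8
```

step_arm:
  motion:
    - [[0.1,0.08,0],0]
    - [[0.1,0.08,0],0]
    - [[0.1,0.08,0.5],0]
    - [[0.1,0.08,1.2],0]
    - [[0.1,0.08,2.0],0]
    - [[0.1,0.08,2.7],0]
    - [[0.1,0.08,2.7],0]
    - [[0.1,0.08,2.7],0]

```text
time: 14.5
tool_pos: [0.444, 0.2762, 0.088]
tool_rot: [3.14, -0.001, 1.568]
contact_force: [0.8, 0.1, -0.4]
opening: 0.0407
grip_force: 11.8
```

Run:
```python
from h import *
go((.436,.300,.0585,1.571))
t=cam("top"); s=cam("side")
a=cv2.resize(t["pixels"][176:226,120:180],None,fx=6,fy=6,interpolation=cv2.INTER_CUBIC); b=cv2.resize(s["pixels"][110:190,205:275],None,fx=6,fy=6,interpolation=cv2.INTER_CUBIC)
im=np.zeros((480,780,3),np.uint8); im[:300,:360]=a; im[:480,360:]=b; save("a4",im)
```

```text
t 14.5 [0.444  0.2762 0.088 ] yaw 1.568 F [ 0.8  0.1 -0.4] open 0.0407 grip 11.8
(0.436, 0.3, 0.0585, 1.571) -> [ 0.396 -0.135  0.491] spin -0.003
```

View pics/a4.png

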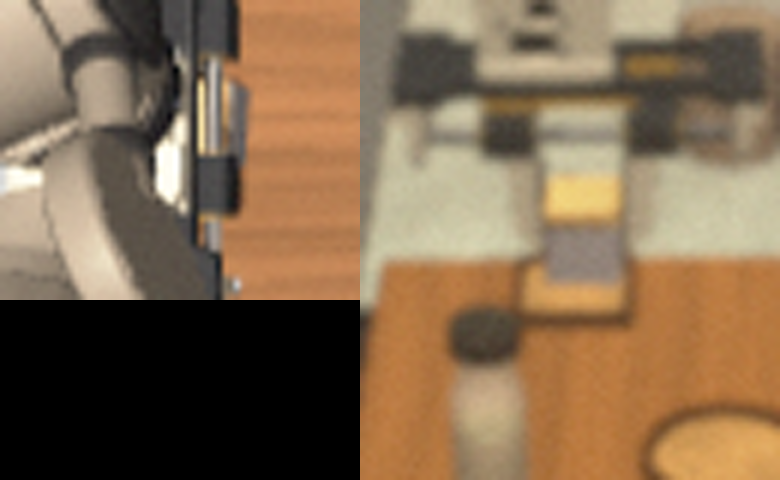

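The side crop shows the small square held upright, not yet far enough left of its tray, whose centre is at about crop (577,293). I'll correct sideways, then lower.

step_arm:
  motion:
    - [[0.2,-0.13,0],0]
    - [[0.4,-0.13,0],0]
    - [[0.4,-0.13,0],0]
    - [[0.4,-0.13,0],0]

```text
time: 15.1
tool_pos: [0.4349, 0.3011, 0.0865]
tool_rot: [3.142, 0.0, 1.571]
contact_force: [-1.0, 0.6, -0.9]
opening: 0.0402
grip_force: 11.8
```

Run:
```python
from h import *
go((.436,.300,.0585,1.571))
s=cam("side"); print([proj(s,p) for p in ((.436,.3,.032),(.436,.266,.032),(.402,.334,.032),(.470,.334,.032))])
save("a5",s["pixels"],(205,110,275,190),6)
```

```text
t 15.1 [0.4349 0.3011 0.0865] yaw 1.571 F [-1.   0.6 -0.9] open 0.0402 grip 11.8
(0.436, 0.3, 0.0585, 1.571) -> [-0.019  0.019  0.467] spin -0.0
[array([239.85562736, 156.88675381]), array([239.65843136, 162.24169236]), array([230.07549423, 151.83124275]), array([250.01675676, 151.67410427])]
```

View pics/a5.png

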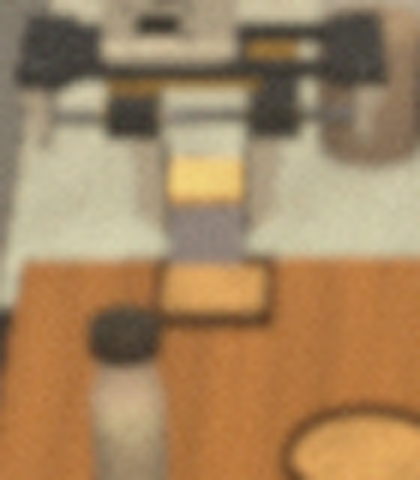

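The canister column is at about crop x 205 and the tray spans about 158–270, so it needs a few mm more in +x. I'll check the tray's edges by ray.

Run:
```python
from h import *
s=cam("side"); f=lambda x,y:(205+x/6-.4,110+y/6-.4)
print("far",ray(s,f(214,260),.032),"near",ray(s,f(214,322),.022),"L",ray(s,f(158,290),.032),"R",ray(s,f(270,290),.032))
print("cork far/near",ray(s,f(214,268),.032),ray(s,f(214,312),.032))
# canister bottom near edge centre
print("can bottom",ray(s,f(207,262),.0545))
t=cam("top"); H=cv2.cvtColor(t["pixels"],cv2.COLOR_RGB2HSV)
```

```text
far [[0.43690109 0.32604109]] near [[0.43758908 0.27577845]] L [[0.40643466 0.29368591]] R [[0.46853005 0.29275033]]
cork far/near [[0.43706198 0.3171579 ]] [[0.43791663 0.26997031]]
can bottom [[0.43431658 0.28537119]]
```

step_arm:
  motion:
    - [[-0.03,0.05,0.1],0]
    - [[-0.03,0.05,0.25],0]
    - [[-0.03,0.05,0.4],0]
    - [[-0.03,0.05,0.46],0]
    - [[-0.03,0.05,0.48],0]
    - [[-0.03,0.05,0.48],0]

```text
time: 16.0
tool_pos: [0.4376, 0.2988, 0.0581]
tool_rot: [-3.141, 0.0, 1.57]
contact_force: [-2.8, -0.9, 6.4]
opening: 0.0406
grip_force: 11.8
```

step_arm:
  motion:
    - [[0,0,0],0]
    - [[0,0,0],0]
    - [[0,0,0],0]
    - [[0,0,0],0]
    - [[0,0,0],0]
    - [[0,0,-0.5],0]
    - [[0,0,-1.5],0]
    - [[0,0,-2.5],0]
    - [[0,0,-3.0],0]
    - [[0,0,-3.0],0]
  hand: 0

```text
time: 17.25
tool_pos: [0.439, 0.2996, 0.2404]
tool_rot: [3.136, -0.003, 1.57]
contact_force: [-0.7, -0.0, -0.2]
opening: 0.0918
grip_force: 0.0
```

Run:
```python
from h import *
s=cam("side"); t=cam("top")
a=cv2.resize(s["pixels"][110:340,190:300],None,fx=2.6,fy=2.6,interpolation=cv2.INTER_CUBIC); b=cv2.resize(t["pixels"][172:220,340:392],None,fx=7.5,fy=7.5,interpolation=cv2.INTER_CUBIC)
im=np.zeros((600,286+390,3),np.uint8); im[:a.shape[0],:286]=a; im[:b.shape[0],286:]=b; save("a6",im)
go((.47,.05,.22,3.1416),(.427,-.348,.20,3.1416),(.427,-.348,.106,3.1416))
```

```text
t 17.4 [0.4376 0.2989 0.237 ] yaw 1.570 F [ 0.8 -0.1  0.3] open 0.0918 grip 0.0
(0.47, 0.05, 0.22, 3.1416) -> [-4.147  0.545  0.285] spin -1.572
(0.427, -0.348, 0.2, 3.1416) -> [-10.781  -0.165   0.621] spin -1.572
(0.427, -0.348, 0.106, 3.1416) -> [-10.78   -0.164   2.188] spin -1.572
```

View pics/a6.png

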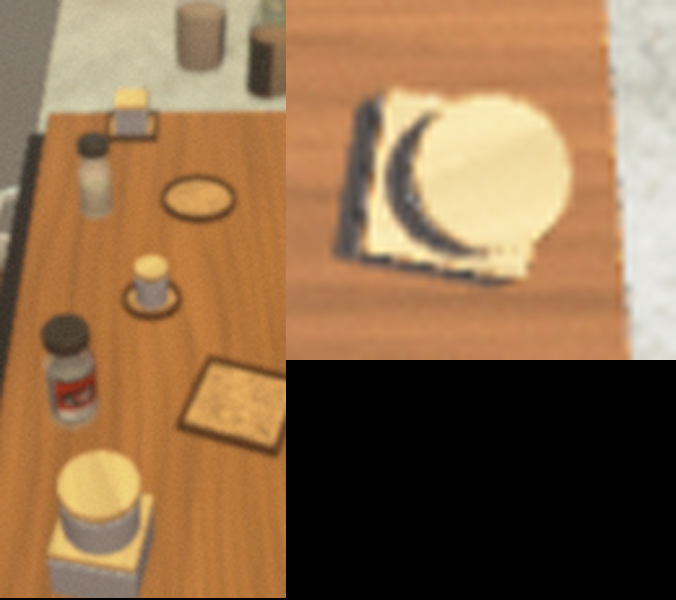

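Both small canisters stand in their trays, and the jars are undisturbed. The large round lid spans top-crop x 413–572 and y 95–255. The visible large square corners are (390,88), (365,248) and (527,275).

Run:
```python
from h import *
t=cam("top"); s=cam("side")
f=lambda x,y:(340+(x-286)/7.5-.43,172+y/7.5-.43)
print("LR",ray(t,f(492.5,175),.12),ray(s,(227.8,297.0),.12),"diam",ray(t,f(413,175),.12)-ray(t,f(572,175),.12))
w=ray(t,[f(390,88),f(365,248),f(527,275)],.074); e=np.diff(w,axis=0); print("LS",(w[0]+w[2])/2,np.linalg.norm(e,axis=1),np.degrees(np.arctan2(e[:,1],e[:,0])))
```

```text
LR [[ 0.42532761 -0.3472856 ]] [[ 0.42799676 -0.35260306]] diam [[0.00167465 0.06001772]]
LS [ 0.42745813 -0.34761485] [0.06476155 0.06420265] [ 167.93792246 -101.13445957]
```

step_arm:
  motion:
    - [[-0.9,0.12,0.05],-0.18]
    - [[-1.8,0.25,0.1],-0.36]
    - [[-2.7,0.37,0.2],-0.54]
    - [[-3.6,0.5,0.25],-0.72]
    - [[-4.5,0.5,0.28],-0.9]
    - [[-5.4,0.4,0.3],-1.08]
    - [[-6.3,0.3,0.3],-1.26]
    - [[-7.2,0.2,0.3],-1.44]
    - [[-8.1,0.1,0.4],-1.57]
    - [[-9.0,0,0.4],-1.57]

```text
time: 18.7
tool_pos: [0.4369, -0.2392, 0.2122]
tool_rot: [3.139, -0.002, -3.139]
contact_force: [1.2, -0.7, -0.3]
opening: 0.092
grip_force: 0.0
```

step_arm:
  motion:
    - [[0.1,-0.6,0],0]
    - [[0.1,-1.2,0],0]
    - [[0.1,-1.7,0],0]
    - [[0.1,-1.7,0],0]
    - [[0.1,-1.7,0],0]

```text
time: 19.32
tool_pos: [0.4312, -0.3391, 0.2126]
tool_rot: [3.139, -0.002, 3.14]
contact_force: [0.1, 0.9, -0.3]
opening: 0.0918
grip_force: 0.0
```

Run:
```python
from h import *
go((.427,-.350,.106,3.1416))
```

```text
t 19.3 [ 0.4312 -0.3391  0.2126] yaw 3.140 F [ 0.1  0.9 -0.3] open 0.0918 grip 0.0
(0.427, -0.35, 0.106, 3.1416) -> [ 0.067 -0.185  1.776] spin -0.002
```

step_arm:
  motion:
    - [[0.07,-0.19,0.3],0]
    - [[0.07,-0.19,0.9],0]
    - [[0.07,-0.19,1.5],0]
    - [[0.07,-0.19,1.77],0]
    - [[0.07,-0.19,1.77],0]
    - [[0.07,-0.19,1.77],0]

```text
time: 20.08
tool_pos: [0.4281, -0.3518, 0.1089]
tool_rot: [-3.14, 0.002, 3.14]
contact_force: [1.2, -0.4, 0.0]
opening: 0.092
grip_force: 0.0
```

step_arm:
  motion:
    - [[0,0,0],0]
    - [[0,0,0],0]
    - [[0,0,0],0]
    - [[0,0,0],0]
    - [[0,0,0],0]
    - [[0,0,0],0]
    - [[0,0,0],0]
    - [[0,0,0],0]
  hand: 255
  squeeze: 15

```text
time: 21.08
tool_pos: [0.4274, -0.3511, 0.1077]
tool_rot: [3.141, -0.0, 3.14]
contact_force: [-0.9, 3.3, 5.6]
opening: 0.0595
grip_force: 15.0
```

step_arm:
  motion:
    - [[0,0,-0.2],0]
    - [[0,0,-0.5],0]
    - [[0,0,-1.0],0]
    - [[0,0,-1.7],0]
    - [[0,0,-2.2],0]
    - [[0,0,-2.2],0]

```text
time: 21.82
tool_pos: [0.4282, -0.3527, 0.2421]
tool_rot: [-3.137, 0.004, 3.14]
contact_force: [0.2, 0.2, -2.5]
opening: 0.06
grip_force: 15.0
```

Run:
```python
from h import *
go((.515,.137,.235,3.1416))
```

```text
t 21.8 [ 0.4282 -0.3527  0.2421] yaw 3.140 F [ 0.2  0.2 -2.5] open 0.0600 grip 15.0
(0.515, 0.137, 0.235, 3.1416) -> [-1.431  8.164  0.085] spin -0.002
```

step_arm:
  motion:
    - [[-0.16,0.9,0.05],0]
    - [[-0.32,1.8,0.1],0]
    - [[-0.48,2.7,0.1],0]
    - [[-0.64,3.6,0.1],0]
    - [[-0.8,4.5,0.1],0]
    - [[-0.96,5.4,0.1],0]
    - [[-1.12,6.3,0.1],0]
    - [[-1.28,7.2,0.1],0]
    - [[-1.43,8.1,0.1],0]
    - [[-1.43,8.16,0.1],0]

```text
time: 23.08
tool_pos: [0.5135, 0.141, 0.2317]
tool_rot: [3.141, -0.002, -3.139]
contact_force: [-0.7, -1.3, -2.1]
opening: 0.06
grip_force: 15.0
```

step_arm:
  motion:
    - [[0,0,0],0]
    - [[0,0,0],0]
    - [[0,0,0],0]

```text
time: 23.45
tool_pos: [0.5141, 0.1368, 0.2335]
tool_rot: [-3.141, -0.0, 3.138]
contact_force: [0.0, -0.6, -1.7]
opening: 0.0599
grip_force: 15.0
```

Run:
```python
from h import *
go((.515,.137,.080,3.1416))
```

```text
t 23.4 [0.5141 0.1368 0.2335] yaw 3.138 F [ 0.  -0.6 -1.7] open 0.0599 grip 15.0
(0.515, 0.137, 0.08, 3.1416) -> [-0.015  0.004  2.558] spin -0.004
```

step_arm:
  motion:
    - [[-0.02,0,0.6],0]
    - [[-0.02,0,1.3],0]
    - [[-0.02,0,2.0],0]
    - [[-0.02,0,2.4],0]
    - [[-0.02,0,2.6],0]
    - [[-0.02,0,2.75],0]
    - [[-0.02,0,2.85],0]
    - [[-0.02,0,2.9],0]
    - [[-0.02,0,2.9],0]
    - [[-0.02,0,2.9],0]

```text
time: 24.7
tool_pos: [0.5155, 0.1381, 0.0599]
tool_rot: [3.141, 0.001, 3.14]
contact_force: [-0.7, -0.6, -2.1]
opening: 0.0601
grip_force: 15.0
```

step_arm:
  motion:
    - [[0,0,0.02],0]
    - [[0,0,0.04],0]
    - [[0,0,0.04],0]

```text
time: 25.08
tool_pos: [0.5157, 0.1381, 0.0594]
tool_rot: [3.141, 0.002, 3.14]
contact_force: [-4.9, -1.4, 16.2]
opening: 0.0597
grip_force: 15.0
```

step_arm:
  motion:
    - [[0,0,-0.03],0]
    - [[0,0,-0.03],0]
    - [[0,0,-0.03],0]
    - [[0,0,-0.03],0]
    - [[0,0,-0.03],0]
    - [[0,0,-0.5],0]
    - [[0,0,-1.5],0]
    - [[0,0,-2.5],0]
    - [[0,0,-2.7],0]
    - [[0,0,-2.7],0]
  hand: 0

```text
time: 26.32
tool_pos: [0.5153, 0.138, 0.2193]
tool_rot: [3.141, 0.001, 3.14]
contact_force: [0.5, -0.7, 0.0]
opening: 0.0918
grip_force: 0.0
```

Run:
```python
from h import *
s=cam("side"); t=cam("top")
a=cv2.resize(s["pixels"][110:340,190:310],None,fx=2.6,fy=2.6,interpolation=cv2.INTER_CUBIC); b=cv2.resize(t["pixels"][172:220,340:392],None,fx=7.5,fy=7.5,interpolation=cv2.INTER_CUBIC)
im=np.zeros((600,312+390,3),np.uint8); im[:a.shape[0],:312]=a; im[:b.shape[0],312:]=b; save("a7",im)
m=lids(t,(17,50,215),(30,115,255)); m[:172]=0;m[220:]=0;m[:,:340]=0;m[:,392:]=0
k=max(cv2.findContours(m,0,1)[0],key=len); w=ray(t,k[:,0],.074).astype(np.float32); print(cv2.minAreaRect(w))
```

```text
((0.4262300729751587, -0.34689509868621826), (0.06457330286502838, 0.06421726197004318), 78.20504760742188)
```

View pics/a7.png

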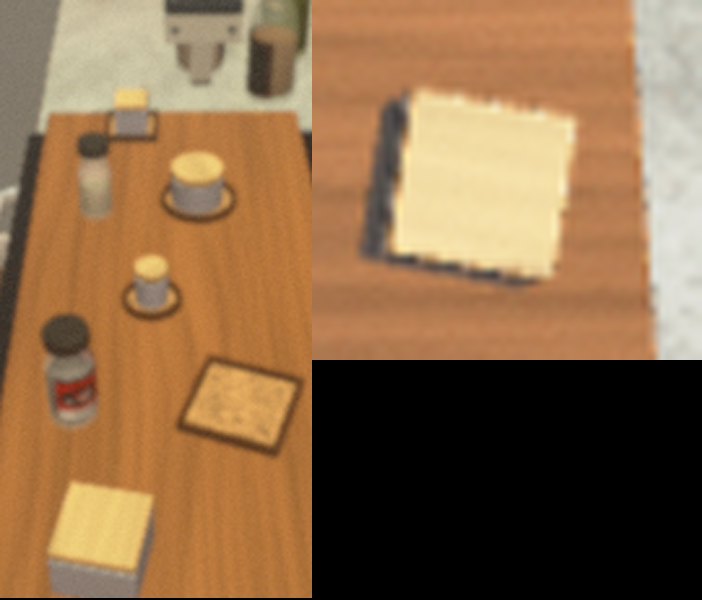

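Three canisters are seated, and the jars stand where they were. The large square lid is clear at (0.427, -0.348), with its edges at 78°.

Run:
```python
from h import *
go((.427,-.349,.15,2.936),(.427,-.349,.058,2.936))
```

```text
t 26.4 [0.5144 0.1379 0.2173] yaw 3.140 F [ 0.8 -0.2 -1.7] open 0.0919 grip 0.0
(0.427, -0.349, 0.15, 2.936) -> [ 1.437 -8.117  1.13 ] spin 0.204
(0.427, -0.349, 0.058, 2.936) -> [ 1.432 -8.116  2.663] spin 0.204
```

step_arm:
  motion:
    - [[0.16,-0.9,0],0.1]
    - [[0.32,-1.8,0],0.2]
    - [[0.48,-2.7,0],0.2]
    - [[0.64,-3.6,0],0.2]
    - [[0.8,-4.5,0],0.2]
    - [[0.96,-5.4,0],0.2]
    - [[1.12,-6.3,0],0.2]
    - [[1.28,-7.2,0],0.2]
    - [[1.43,-8.1,0.1],0.2]
    - [[1.43,-8.1,0.3],0.2]

```text
time: 27.68
tool_pos: [0.4271, -0.3508, 0.1986]
tool_rot: [3.141, -0.002, 2.935]
contact_force: [-0.5, 0.6, -0.4]
opening: 0.0923
grip_force: 0.0
```

step_arm:
  motion:
    - [[0,0,0.5],0]
    - [[0,0,0.9],0]
    - [[0,0,0.9],0]
    - [[0,0,0.9],0]

```text
time: 28.18
tool_pos: [0.4289, -0.3473, 0.1472]
tool_rot: [3.141, -0.0, 2.94]
contact_force: [-0.5, -0.2, 0.3]
opening: 0.0915
grip_force: 0.0
```

Run:
```python
from h import *
go((.427,-.349,.057,2.936))
```

```text
t 28.2 [ 0.4289 -0.3473  0.1472] yaw 2.940 F [-0.5 -0.2  0.3] open 0.0915 grip 0.0
(0.427, -0.349, 0.057, 2.936) -> [ 0.024 -0.035  1.503] spin 0.004
```

step_arm:
  motion:
    - [[0.02,-0.04,0.4],0]
    - [[0.02,-0.04,0.9],0]
    - [[0.02,-0.04,1.3],0]
    - [[0.02,-0.04,1.5],0]
    - [[0.02,-0.04,1.5],0]
    - [[0.02,-0.04,1.5],0]

```text
time: 28.92
tool_pos: [0.4276, -0.3505, 0.0583]
tool_rot: [-3.14, 0.002, 2.94]
contact_force: [0.1, 0.1, 0.4]
opening: 0.0919
grip_force: 0.0
```

step_arm:
  motion:
    - [[0,0,0],0]
    - [[0,0,0],0]
    - [[0,0,0],0]
    - [[0,0,0],0]
    - [[0,0,0],0]
    - [[0,0,0],0]
    - [[0,0,0],0]
    - [[0,0,0],0]
  hand: 255
  squeeze: 18

```text
time: 29.92
tool_pos: [0.427, -0.3497, 0.0574]
tool_rot: [3.141, 0.0, 2.94]
contact_force: [-0.6, 3.7, 5.7]
opening: 0.0661
grip_force: 18.0
```

step_arm:
  motion:
    - [[0,0,-0.2],0]
    - [[0,0,-0.5],0]
    - [[0,0,-1.0],0]
    - [[0,0,-1.7],0]
    - [[0,0,-2.4],0]
    - [[0,0,-2.4],0]
    - [[0,0,-2.4],0]

```text
time: 30.8
tool_pos: [0.4264, -0.3496, 0.2003]
tool_rot: [3.141, -0.001, 2.94]
contact_force: [0.2, 0.4, -2.3]
opening: 0.0657
grip_force: 18.0
```

Run:
```python
from h import *
go((.543,-.183,.20,2.785),(.543,-.183,.061,2.785))
```

```text
t 30.8 [ 0.4264 -0.3496  0.2003] yaw 2.940 F [ 0.2  0.4 -2.3] open 0.0657 grip 18.0
(0.543, -0.183, 0.2, 2.785) -> [-1.347  3.11   0.006] spin 0.155
(0.543, -0.183, 0.061, 2.785) -> [-1.35   3.108  2.323] spin 0.155
```

step_arm:
  motion:
    - [[-0.35,0.8,0],0.05]
    - [[-0.7,1.6,0],0.1]
    - [[-1.05,2.4,0],0.15]
    - [[-1.35,3.11,0],0.155]
    - [[-1.35,3.11,0],0.155]
    - [[-1.35,3.11,0.4],0.155]
    - [[-1.35,3.11,0.9],0.155]
    - [[-1.35,3.11,1.5],0.155]
    - [[-1.35,3.11,1.8],0.155]
    - [[-1.35,3.11,1.8],0.155]

```text
time: 32.05
tool_pos: [0.5416, -0.1834, 0.0905]
tool_rot: [3.141, -0.006, 2.784]
contact_force: [0.9, 0.1, -2.4]
opening: 0.0662
grip_force: 18.0
```

Run:
```python
from h import *
go((.543,-.183,.0615,2.785))
s=cam("side"); save("a8",s["pixels"],(220,180,330,320),4)
```

```text
t 32.0 [ 0.5416 -0.1834  0.0905] yaw 2.784 F [ 0.9  0.1 -2.4] open 0.0662 grip 18.0
(0.543, -0.183, 0.0615, 2.785) -> [-0.022  0.015  0.483] spin -0.001
```

View pics/a8.png

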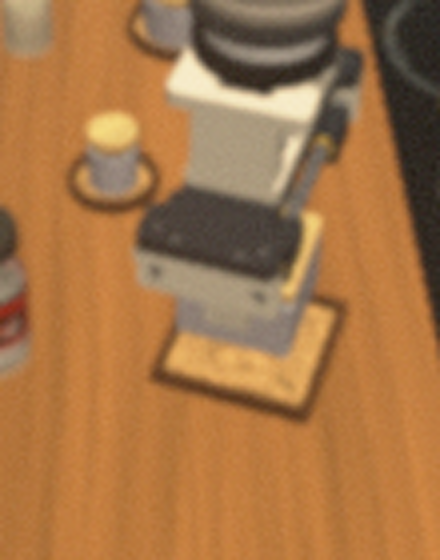

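The large square hovers parallel to its tray and is centred in x, so I'll lower it.

step_arm:
  motion:
    - [[-0.02,0.01,0.15],0]
    - [[-0.02,0.01,0.3],0]
    - [[-0.02,0.01,0.4],0]
    - [[-0.02,0.01,0.45],0]
    - [[-0.02,0.01,0.48],0]
    - [[-0.02,0.01,0.48],0]

```text
time: 32.85
tool_pos: [0.5451, -0.1832, 0.0644]
tool_rot: [3.142, 0.0, 2.785]
contact_force: [0.3, 0.3, -1.6]
opening: 0.0659
grip_force: 18.0
```

step_arm:
  motion:
    - [[-0.03,0,0.03],0]
    - [[-0.03,0,0.05],0]
    - [[-0.03,0,0.05],0]

```text
time: 33.22
tool_pos: [0.5469, -0.1839, 0.0614]
tool_rot: [3.142, 0.0, 2.785]
contact_force: [0.3, -0.4, -2.5]
opening: 0.0658
grip_force: 18.0
```

step_arm:
  motion:
    - [[0.06,0,0],0]
    - [[0.06,0,0.01],0]
    - [[0.06,0,0.02],0]
    - [[0.06,0,0.02],0]

```text
time: 33.72
tool_pos: [0.5431, -0.1825, 0.0614]
tool_rot: [3.142, 0.0, 2.785]
contact_force: [-3.3, 1.9, 9.4]
opening: 0.066
grip_force: 18.0
```

On the floor; release and rise.

step_arm:
  motion:
    - [[0,0,0],0]
    - [[0,0,0],0]
    - [[0,0,0],0]
    - [[0,0,0],0]
    - [[0,0,0],0]
    - [[0,0,-0.4],0]
    - [[0,0,-1.2],0]
    - [[0,0,-2.0],0]
    - [[0,0,-2.8],0]
    - [[0,0,-3.0],0]
  hand: 0

```text
time: 34.98
tool_pos: [0.5445, -0.1831, 0.2438]
tool_rot: [-3.141, 0.006, 2.785]
contact_force: [0.9, 0.5, -0.0]
opening: 0.0919
grip_force: 0.0
```

step_arm:
  motion:
    - [[0,-0.9,0],0]
    - [[0,-1.8,0],0]
    - [[0,-2.7,0],0]
    - [[0,-3.6,0],0]
    - [[0,-3.6,0],0]
    - [[0,-3.6,0],0]

```text
time: 35.72
tool_pos: [0.4677, -0.3844, 0.2391]
tool_rot: [3.14, -0.002, 2.784]
contact_force: [-0.7, 0.4, 0.1]
opening: 0.0918
grip_force: 0.0
```

Run:
```python
from h import *
s=cam("side"); t=cam("top")
a=cv2.resize(s["pixels"][140:300,195:325],None,fx=3.2,fy=3.2,interpolation=cv2.INTER_CUBIC); b=cv2.resize(t["pixels"][135:235,130:330],None,fx=1.9,fy=1.9,interpolation=cv2.INTER_CUBIC)
im=np.zeros((512,416+380,3),np.uint8); im[:a.shape[0],:416]=a; im[:b.shape[0],416:]=b; save("a9",im); go()
```

```text
t 35.8 [ 0.4684 -0.3837  0.2397] yaw 2.786 F [-0.1 -0.1  0.6] open 0.0914 grip 0.0
```

View pics/a9.png

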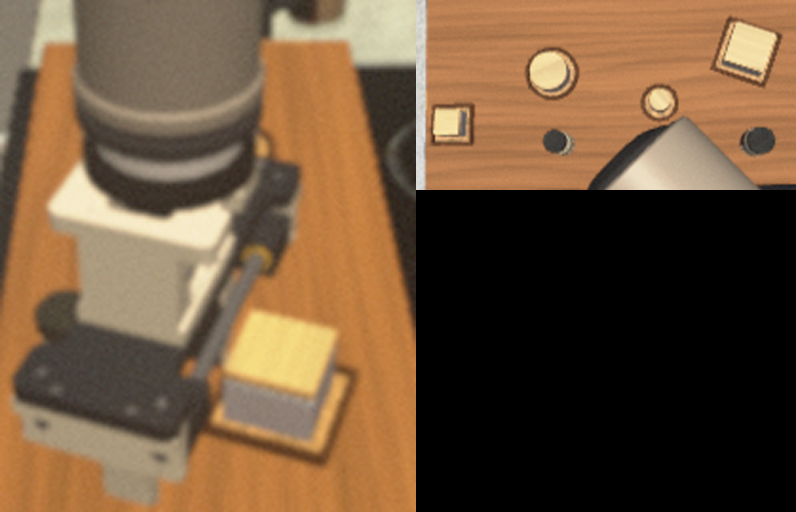

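All four canisters sit in their own trays, and both jars are standing where they were. I'm handing it in.

```bash
python3 -c "
from cell import robot
print(robot.hand_in())"
```

```text
the job is handed in; nothing more can be done
None
```

The tower is taken apart, each of the four canisters stands in its own tray, the last camera views show both spice jars standing in place, and the job was handed in at about 36 s; the hand-in returned no verdict.

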